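Find the full tin by heft and hold it up

ROBOT

A 7-joint arm with a two-finger parallel gripper is mounted at the origin on the work surface. World frame = base frame: x ahead of the robot, y to its left, z up, the work surface at z = 0. Lengths are in mm, angles in rad, forces in N, time in s.
With the tool pointing down it reaches from about 400 to 875 mm from the base axis. Payload 4.4 kg.
Tool frame: the origin (TCP) lies at the very end of the fingers, on their centre line; the grasp point (between the pads) lies 19 mm behind it; z points along the fingers, y is the line along which they close (so a half turn about z gives the same grasp; the last joint's range is limited). The gripper opens to 85 mm and grips with 20 to 120 N. Pads are 22 mm wide; open, the fingers measure 114 mm over their backs; the gripper's body (76 mm by 85 mm) begins 54 mm behind the grasp point. The pads swing forward as they close: fully open they stand 13 mm farther back than shut.
Start: joints at [-1.213, 0.628, 0.038, 1.517, -0.027, 0.996, -0.02], TCP at [267.276, 592.521, 231.313] pointing down, gripper open.
Joint ranges: [-3.06, 3.06], [-0.37, 2.12], [-1.25, 1.32], [0.18, 2.47], [-1.1, 4.24], [0.23, 1.98], [-2.94, 2.94]. Speed limits (rad/s): [2.57, 2.57, 3.14, 3.14, 3.14, 3.14, 3.14].

INTERFACE

Orientations are given as [roll, pitch, yaw] about the fixed x, y, z axes, in that order (R = Rz(yaw) Ry(pitch) Rx(roll)).
In Python, from cell import read_state, get_image, camera_info, finish_job gives the robot as it stands.
- The arm moves only by the tool play_rows, never from a script. Its argument "deltas" is one flat list of numbers, 7 for each row, row after row: the shift along the tool's x, y, z in mm, then the turn, a rotation vector about the tool's x, y, z in rad, then the opening, from 0 (shut) to 1 (fully open). In form: [dx, dy, dz, ax, ay, az, grip, dx, dy, dz, ax, ay, az, grip, ...]. A call has 1 to 10 rows; each row is the pose to reach, as a shift and turn from the pose commanded when the call began, along the tool's axes at that moment; what a row does not reach only later rows make up. A row lasts 1/8 s, in which the tool goes at most 62.5 mm and 10.7 degrees, less where a joint would pass 70% of its speed; a pose out of reach is approached as far as the arm can. A call with a gripper value outside its range is refused whole. The fingers move at their own pace and stop on an object; the grip force is fixed at half the most. Time passes only in rows, so rows that repeat a pose let the fingers close. It gives the time, the measured TCP pose, the force, the opening and the grip force at its end, in the units of the state.
- read_state(): the state, without advancing time (a new reading comes with each control period).
- get_image(name): name is "scene" or "top" or "wrist"; returns the picture (384x512x3 uint8, red, green, blue); there is no depth.
- camera_info(name): a dict with "fx", "fy", "cx", "cy" (pixels), "T" (4x4, takes a point from camera to world coordinates). Camera axes: x right, y down, z forward; pixel columns grow to the right and rows downward; lengths in mm; the calibration is good to about 2 mm. A picture is of the moment at which its call begins: read the wrist's pose just before it. camera_info takes no time and is no camera call; for the wrist camera it gives the pose at the moment of the call.
- finish_job(): hands the job in; it is judged then, once.
The state is a dict: "clock": time; "qpos": joint angles; "qd": joint speeds; "tau": joint torques, N m; "eef_pos": TCP position; "tool_rot": TCP orientation; "force": force on the tool from outside, world axes, zero at the start; "torque": the same for the moment, N m; "width": finger opening in mm; "gripper_force": force on a finger pad.
Only numpy, scipy, OpenCV 4.12 (cv2) and the standard library are available. Lean on these libraries where they do the work, as an engineer would, in place of code of your own. Each camera call takes 0.05 s, during which the arm holds its last target. There are 200 camera calls.

TASK

The three identical closed tins on the side table hold steel base weights; one is still full, the other two are partly used up, and only their weight tells which. Heft the tins to find the heaviest, stand the two lighter ones upright in the open top drawer of the clear drawer unit (set down, not dropped), and finish with the heaviest held up in the gripper, upright and still, at least 25 cm above the table: do not put it down or let it go. Leave the vial, the painting stand, the loupe and the clamp where they are.

Things in the scene. Friction and masses are not known exactly. Their poses are not given: they have to be found in the camera images.
- tin_a_center (a point): centre (20 mm above the underside) of one of three outwardly identical plain metal tins with a knurled screwed-on lid: upright cylinder 52 mm in diameter, 40 mm high, z up through the lid. They start standing on the table ahead and to the robot's right, over 80 mm apart centre to centre. Which one is heaviest cannot be told by look or place
- tin_b_center (a point): centre of another of the three identical tins (same size and shape as tin_a). Contents are packed tight and do not shift; the tins weigh between 0.1 and 0.55 kg, the full one at least 0.15 kg more than either of the others
- tin_c_center (a point): centre of another of the three identical tins (same size and shape as tin_a)
- drawer_top: open top drawer of the clear plastic drawer unit to the robot's left (240 mm wide, 216 mm high, fixed). Origin on its inner floor, mid-width, 70 mm behind its front plate, 168 mm above the table; x into the unit, y across, z up. Inside 220 mm wide, side walls 38 mm, front 44 mm high, 3 mm thick. Open to above from the front to 65 mm behind the origin. Slides in or out if pushed with over 3 N
- vial_center (a point): bystander: centre of a cork-topped glass vial, 22 mm in diameter, 70 mm high, standing; the point is 35 mm above its underside
- stand_center (a point): bystander: centre of a grey plastic painting stand with a small primed figure on it, 72 mm in diameter at the foot, 111 mm high; the point is 55 mm above its underside
- loupe_center (a point): bystander: centre of a stubby aluminium magnifier loupe on a round base, 48 mm in diameter, 42 mm high; the point is 20 mm above its underside
- clamp_center (a point): bystander: pivot of a steel spring clamp lying on its side, about 120 mm long along its x axis, 60 mm across the handles, 24 mm high; the point is 12 mm above the table

How it is judged (in metres and radians):
At the end, for the whole second after the job is handed in: One tin is gripped with its centre over 250 mm above the table, within 20 degrees of upright, still; the other two stand on the top drawer's floor, released, at rest, within 9 degrees of upright, and are the lighter ones: each presses on the drawer with under 2.7 N, which the full tin exceeds (((height (world z) of tin_a_center above 0.25 m and angle between tin_a_center's own z axis and vertical below 0.35 rad and contact force between tin_a and the fingers above 1 N) or (height (world z) of tin_b_center above 0.25 m and angle between tin_b_center's own z axis and vertical below 0.35 rad and contact force between tin_b and the fingers above 1 N) or (height (world z) of tin_c_center above 0.25 m and angle between tin_c_center's own z axis and vertical below 0.35 rad and contact force between tin_c and the fingers above 1 N)) and ((height (world z) of tin_a_center above 0.25 m and angle between tin_a_center's own z axis and vertical below 0.35 rad and contact force between tin_a and the fingers above 1 N) or (x of tin_a_center in the frame of drawer_top between -0.05 and 0.143 m and y of tin_a_center in the frame of drawer_top between -0.09 and 0.09 m and z of tin_a_center in the frame of drawer_top between 0.014 and 0.026 m and angle between tin_a_center's own z axis and vertical below 0.16 rad and contact force between tin_a and the fingers below 0.05 N and contact force between tin_a and drawer_top below 2.7 N)) and ((height (world z) of tin_b_center above 0.25 m and angle between tin_b_center's own z axis and vertical below 0.35 rad and contact force between tin_b and the fingers above 1 N) or (x of tin_b_center in the frame of drawer_top between -0.05 and 0.143 m and y of tin_b_center in the frame of drawer_top between -0.09 and 0.09 m and z of tin_b_center in the frame of drawer_top between 0.014 and 0.026 m and angle between tin_b_center's own z axis and vertical below 0.16 rad and contact force between tin_b and the fingers below 0.05 N and contact force between tin_b and drawer_top below 2.7 N)) and ((height (world z) of tin_c_center above 0.25 m and angle between tin_c_center's own z axis and vertical below 0.35 rad and contact force between tin_c and the fingers above 1 N) or (x of tin_c_center in the frame of drawer_top between -0.05 and 0.143 m and y of tin_c_center in the frame of drawer_top between -0.09 and 0.09 m and z of tin_c_center in the frame of drawer_top between 0.014 and 0.026 m and angle between tin_c_center's own z axis and vertical below 0.16 rad and contact force between tin_c and the fingers below 0.05 N and contact force between tin_c and drawer_top below 2.7 N)) and linear speed of each of tin_a, tin_b, tin_c below 0.03 m/s); the arm keeps its last pose, push and grip.
It fails at once if a tin is dropped: it falls freely by more than about 30 mm ((linear speed of tin_a above 0.75 m/s and contact force between tin_a and the fingers below 0.05 N) or (linear speed of tin_b above 0.75 m/s and contact force between tin_b and the fingers below 0.05 N) or (linear speed of tin_c above 0.75 m/s and contact force between tin_c and the fingers below 0.05 N)).
It fails at once if the vial is moved more than 20 mm or knocked over (distance of vial_center from where it was at the start of the episode above 0.02 m).
It fails at once if the painting stand is moved more than 20 mm or knocked over (distance of stand_center from where it was at the start of the episode above 0.02 m).
It fails at once if the loupe is moved more than 20 mm (distance of loupe_center from where it was at the start of the episode above 0.02 m).
It fails at once if the clamp is moved more than 20 mm (distance of clamp_center from where it was at the start of the episode above 0.02 m).
It also fails if it takes over 72 s, if anything falls off the work surface, if the arm or the gripper's body presses on something with over 40 N, if the wrist force passes 120 N, or if a joint passes its speed limit or range.

## Working session

There is one attempt and no reset: what is moved stays moved. The work goes in short steps, Python scripts to look and compute and a tool call to move; the robot and the scene stay as the last step left them, time stands still between calls to the robot, and variables do not carry over. Pictures are saved under pics/ and viewed, at most 10 in all, crops included, and the job is handed in when it is done.

Besides the shell and the picture viewer there is one more tool, called after "Emit:" as name(argument=value, ...) on one line, values as JSON. play_rows: Moves the arm, as the interface text tells. Its arguments: {"type":"object","properties":{"deltas":{"type":"array"}},"required":["deltas"]}

```bash
mkdir -p pics; ls; python3 - <<'E'
from cell import *
import cv2,numpy as np
s=read_state();print(s)
for n in("scene","top"):
    im=get_image(n);cv2.imwrite(f"pics/{n}0.png",cv2.resize(im[:,:,::-1],(800,600),interpolation=cv2.INTER_CUBIC))
    c=camera_info(n);print(n,c["fx"],c["fy"],c["cx"],c["cy"],np.round(c["T"],3).tolist())
E
```

```text
pics
{'clock': 0.0, 'qpos': array([-1.21280205,  0.62931632,  0.03844415,  1.51839021, -0.02699384,
        0.99633333, -0.02000082]), 'qd': array([-3.05025514e-03,  6.30861046e-05, -1.92720136e-05,  8.11331796e-04,
        4.30808818e-05,  1.20793066e-03, -2.63942033e-05]), 'tau': array([ 1.02844882e-03, -5.63398218e+01,  1.22696355e+00, -1.93442702e+01,
        1.11412266e-02,  1.05730584e-02,  4.99842940e-06]), 'eef_pos': array([267.00538402, 591.91867402, 230.40137353]), 'tool_rot': array([-3.13966377e+00,  3.11216046e-05,  2.71779865e+00]), 'force': array([-0.34046109, -0.18281245,  0.49025673]), 'torque': array([-0.02192211, -0.0296194 , -0.04225559]), 'gripper_force': 0.0, 'width': 85.4130153485912}
scene 383.1745660262155 383.1745660262155 258.7569569701175 188.8102560378784 [[0.647, 0.538, -0.541, 1134.298], [0.762, -0.447, 0.468, -530.498], [0.01, -0.715, -0.699, 777.501], [0.0, 0.0, 0.0, 1.0]]
top 381.2947126917828 381.2947126917828 258.9493600168243 192.1450343818269 [[0.02, -0.991, 0.131, 480.743], [-1.0, -0.021, -0.009, -93.486], [0.011, -0.13, -0.991, 1068.949], [0.0, 0.0, 0.0, 1.0]]
```

View pics/scene0.png

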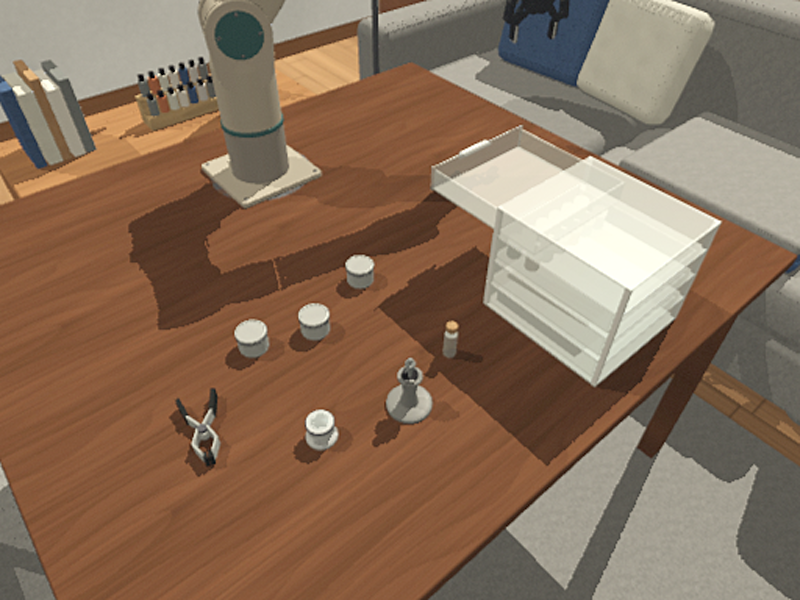

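View pics/top0.png

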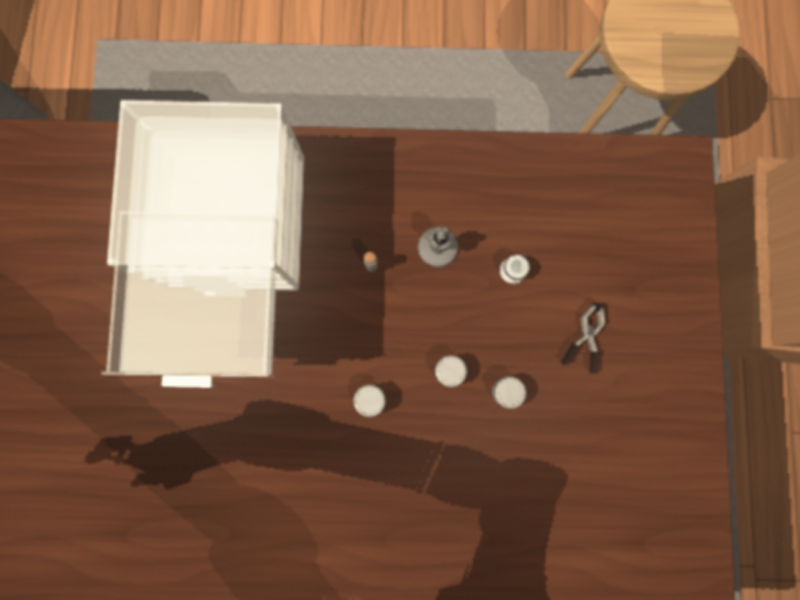

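```bash
cat > h.py <<'E'
from cell import *
import cv2,numpy as np
def pix(n,u,v,z,scale=1.5625,c=None):
    c=c or camera_info(n);T=np.array(c["T"]);u=(u+.5)/scale-.5;v=(v+.5)/scale-.5
    d=T[:3,:3]@[(u-c["cx"])/c["fx"],(v-c["cy"])/c["fy"],1];o=T[:3,3]
    return np.round((o+d*(z-o[2])/d[2])[:2],1)
def proj(n,p,scale=1.5625,c=None):
    c=c or camera_info(n);T=np.array(c["T"]);q=T[:3,:3].T@(np.array(p)-T[:3,3])
    return np.round(((np.array([c["fx"]*q[0]/q[2]+c["cx"],c["fy"]*q[1]/q[2]+c["cy"]])+.5)*scale-.5),1)
E
python3 - <<'E'
from h import *
for k,u,v,z in [("A",369,400,40),("B",451,371,40),("C",510,392,40),("fl",103,374,212),("fr",273,375,212),("unitBR",281,103,216),("unitBL",122,101,216),("unitFL",109,265,216),("unitFR",274,266,216),("vial",370,257,70),("stand",438,247,0),("loupe",515,268,40),("clampP",590,330,12)]:print(k,pix("top",u,v,z))
for k,u,v,z in [("A",360,263,40),("B",314,312,40),("C",251,331,40),("fr",432,170,212),("fl",521,128,212),("unitFR",498,208,216),("unitBR",629,290,216),("unitBL",719,223,216),("unitFL",590,157,216),("vial",452,325,70)]:print(k,pix("scene",u,v,z))
E
```

```text
A [444.  -44.6]
B [ 495.8 -183.9]
C [ 462.1 -285.3]
fl [479.3 325.5]
fr [482.6  84.8]
unitBR [889.1  91.5]
unitBL [886.3 329.9]
unitFL [635.9 328.3]
unitFR [639.5  90.1]
vial [685.9 -41.2]
stand [ 721.6 -161.5]
loupe [ 677.9 -294.9]
clampP [ 573.7 -433.9]
A [445.1 -44.8]
B [ 496.  -182.1]
C [ 465.9 -286.8]
fr [491.8  84.1]
fl [491.4 312.6]
unitFR [643.7  87. ]
unitBR [887.3  87.4]
unitBL [888.4 322.6]
unitFL [642.7 324. ]
vial [688.  -42.1]
```

Emit:
play_rows(deltas=[-36,-43,0,0,0,0.115,1,-72,-86,0,0,0,0.23,1,-108,-129,0,0,0,0.345,1,-144,-172,0,0,0,0.46,1,-180,-215,0,0,0,0.575,1,-216,-258,0,0,0,0.69,1,-252,-301,0,0,0,0.805,1,-288,-344,0,0,0,0.92,1,-324,-387,0,0,0,1.035,1,-360,-430,0,0,0,1.147,1])

```text
clock: 1.35
eef_pos: [418.8, 50.9, 231.3]
tool_rot: [3.141, -0.0, 1.567]
force: [1.2, 0.4, 0.3]
width: 85.3
gripper_force: 0.0
```

Emit:
play_rows(deltas=[-48,13,0,0,0,0,1,-97,26,0,0,0,0,1,-97,26,55,0,0,0,1,-97,26,110,0,0,0,1,-97,26,165,0,0,0,1,-97,26,200,0,0,0,1,-97,26,223,0,0,0,1,-97,26,223,0,0,0,1,-97,26,223,0,0,0,0,-97,26,223,0,0,0,0])

```text
clock: 2.6
eef_pos: [444.6, -44.4, 8.5]
tool_rot: [3.142, -0.0, 1.571]
force: [0.4, 1.0, 7.6]
width: 51.5
gripper_force: 7.1
```

Emit:
play_rows(deltas=[0,0,0,0,0,0,0,0,0,0,0,0,0,0])

```text
clock: 2.85
eef_pos: [444.8, -44.4, 8.8]
tool_rot: [3.141, -0.0, 1.571]
force: [-0.6, 0.0, 5.4]
width: 50.7
gripper_force: 62.4
```

Emit:
play_rows(deltas=[0,0,-30,0,0,0,0,0,0,-80,0,0,0,0,0,0,-130,0,0,0,0,0,0,-180,0,0,0,0,0,0,-222,0,0,0,0,0,0,-222,0,0,0,0,0,0,-222,0,0,0,0,0,0,-222,0,0,0,0])

```text
clock: 3.85
eef_pos: [443.6, -44.3, 229.1]
tool_rot: [-3.139, -0.0, 1.571]
force: [-0.0, 1.0, -1.0]
width: 50.6
gripper_force: 62.8
```

```bash
cat > weigh.py <<'E'
from h import *
f=[];t=[];p=[]
for i in range(10):
    get_image("top");s=read_state();f.append(s["force"]);t.append(s["tau"]);p.append(s["eef_pos"])
print(s["clock"],"F",np.round(np.mean(f,0),2),np.round(np.std(f,0),2),"tau",np.round(np.mean(t,0),2),np.round(p[-1],1),s["width"],s["gripper_force"])
E
python3 weigh.py
```

```text
4.35 F [ 0.2  -0.02 -1.35] [0.26 0.54 0.59] tau [-1.000e-02 -3.449e+01  7.530e+00 -1.508e+01  1.000e-02  1.000e-02
  0.000e+00] [444.6 -44.5 230.2] 50.576850570385155 62.778117656707764
```

Emit:
play_rows(deltas=[20,7,-35,0,0,0,0,70,26,-45,0,0,0,0,120,45,-45,0,0,0,0,170,64,-45,0,0,0,0,220,83,-45,0,0,0,0,265,100,-45,0,0,0,0,294,111,-45,0,0,0,0,294,111,-20,0,0,0,0,294,111,10,0,0,0,0,294,111,30,0,0,0,0])

```text
clock: 5.6
eef_pos: [554.9, 249.7, 198.7]
tool_rot: [-3.14, 0.001, 1.571]
force: [-0.4, 0.6, -0.6]
width: 50.3
gripper_force: 62.9
```

```bash
python3 - <<'E'
from h import *
s=read_state();print(s["eef_pos"],s["tool_rot"],s["force"])
im=get_image("top")[130:260,50:230];im2=get_image("scene")[60:230,250:480]
a=cv2.resize(im[:,:,::-1],(397*1,287),interpolation=3);b=cv2.resize(im2[:,:,::-1],(397,293),interpolation=3)
cv2.imwrite("pics/d1.png",cv2.resize(np.vstack([a,b]),None,fx=1,fy=1))
E
```

```text
[554.85142225 249.69013429 198.65516173] [-3.13987702e+00  6.44566090e-04  1.57124088e+00] [-0.4305031   0.57644779 -0.60327132]
```

View pics/d1.png

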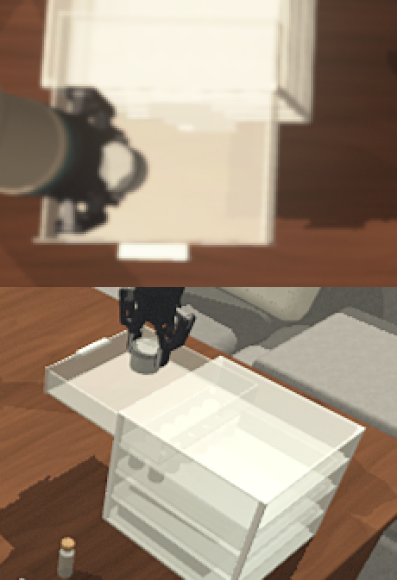

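Emit:
play_rows(deltas=[0,0,10,0,0,0,0,0,0,17,0,0,0,0,0,0,20,0,0,0,0,0,0,22,0,0,0,0,0,0,22,0,0,0,0,0,0,22,0,0,0,0])

```text
clock: 6.45
eef_pos: [555.7, 249.6, 178.6]
tool_rot: [3.141, -0.0, 1.571]
force: [-0.6, -0.5, -1.8]
width: 50.8
gripper_force: 62.9
```

Emit:
play_rows(deltas=[0,0,1,0,0,0,0,0,0,2,0,0,0,0,0,0,2,0,0,0,0,0,0,2,0,0,0,0])

```text
clock: 6.95
eef_pos: [555.7, 249.6, 176.9]
tool_rot: [3.141, -0.001, 1.571]
force: [-1.9, -0.2, 5.2]
width: 50.4
gripper_force: 63.3
```

Emit:
play_rows(deltas=[0,0,0,0,0,0,0.65,0,0,0,0,0,0,0.75,0,0,0,0,0,0,0.8,0,0,0,0,0,0,0.8,0,0,-15,0,0,0,0.8,0,0,-45,0,0,0,0.8,0,0,-90,0,0,0,0.8,0,0,-90,0,0,0,0.8])

```text
clock: 7.95
eef_pos: [558.2, 249.3, 270.9]
tool_rot: [3.134, -0.003, 1.57]
force: [-0.4, 0.2, -0.2]
width: 68.2
gripper_force: 0.0
```

```bash
python3 weigh.py; python3 - <<'E'
from h import *
im=get_image("top")[130:260,50:230];im2=get_image("scene")[60:230,250:480]
a=cv2.resize(im[:,:,::-1],(397*1,287),interpolation=3);b=cv2.resize(im2[:,:,::-1],(397,293),interpolation=3)
cv2.imwrite("pics/d2.png",np.vstack([a,b]))
E
```

```text
8.45 F [-0.03  0.11 -0.28] [0.45 0.43 0.44] tau [ 7.000e-02 -5.021e+01  1.179e+01 -1.791e+01  3.000e-02 -1.000e-02
 -0.000e+00] [555.4 249.4 265.8] 68.36158652907666 0.0
```

View pics/d2.png

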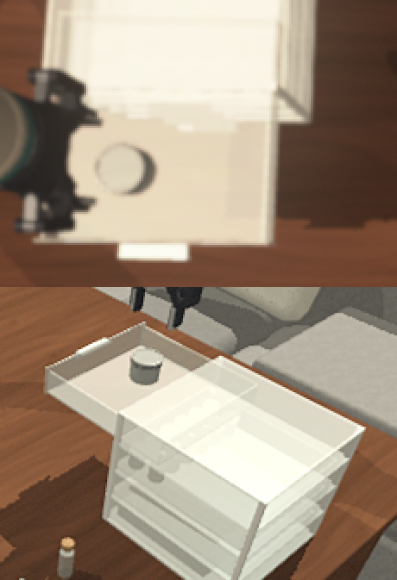

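Emit:
play_rows(deltas=[-55,-8,0,0,0,0,1,-110,-15,0,0,0,0,1,-165,-23,0,0,0,0,1,-220,-30,0,0,0,0,1,-275,-38,10,0,0,0,1,-325,-45,40,0,0,0,1,-370,-51,75,0,0,0,1,-410,-57,110,0,0,0,1,-433,-60,150,0,0,0,1,-433,-60,170,0,0,0,1])

```text
clock: 9.8
eef_pos: [494.1, -186.1, 94.7]
tool_rot: [-3.14, 0.001, 1.566]
force: [-0.4, 0.7, -0.5]
width: 85.4
gripper_force: 0.0
```

Emit:
play_rows(deltas=[0,0,40,0,0,0,1,0,0,75,0,0,0,1,0,0,88,0,0,0,1,0,0,88,0,0,0,1,0,0,88,0,0,0,0,0,0,88,0,0,0,0,0,0,88,0,0,0,0,0,0,88,0,0,0,0])

```text
clock: 10.8
eef_pos: [496.4, -183.7, 9.8]
tool_rot: [3.139, 0.0, 1.571]
force: [0.4, -0.3, 7.0]
width: 50.1
gripper_force: 61.6
```

Emit:
play_rows(deltas=[0,0,-30,0,0,0,0,0,0,-80,0,0,0,0,0,0,-130,0,0,0,0,0,0,-180,0,0,0,0,0,0,-222,0,0,0,0,0,0,-222,0,0,0,0,0,0,-222,0,0,0,0,0,0,-222,0,0,0,0])

```text
clock: 11.8
eef_pos: [494.7, -182.8, 229.0]
tool_rot: [-3.139, -0.001, 1.571]
force: [0.1, 0.9, -1.8]
width: 50.4
gripper_force: 63.2
```

```bash
python3 weigh.py
```

```text
12.3 F [-0.15 -0.15 -1.72] [0.49 0.51 0.51] tau [-2.000e-02 -4.337e+01  9.610e+00 -1.634e+01  1.000e-02  1.000e-02
  0.000e+00] [ 495.6 -183.5  230.2] 50.50468105215341 63.18101406097412
```

Emit:
play_rows(deltas=[20,4,-35,0,0,0,0,70,13,-45,0,0,0,0,122,22,-45,0,0,0,0,174,31,-45,0,0,0,0,226,40,-45,0,0,0,0,275,49,-45,0,0,0,0,315,55,-45,0,0,0,0,343,60,-45,0,0,0,0,343,60,-30,0,0,0,0,343,60,-5,0,0,0,0])

```text
clock: 13.55
eef_pos: [555.9, 158.7, 235.0]
tool_rot: [3.14, 0.001, 1.571]
force: [0.3, -0.5, -1.2]
width: 50.7
gripper_force: 63.2
```

Emit:
play_rows(deltas=[0,0,22,0,0,0,0,0,0,40,0,0,0,0,0,0,50,0,0,0,0,0,0,55,0,0,0,0,0,0,57,0,0,0,0,0,0,58,0,0,0,0,0,0,58,0,0,0,0,0,0,58,0,0,0,0])

```text
clock: 14.55
eef_pos: [556.0, 159.5, 177.8]
tool_rot: [3.141, -0.0, 1.571]
force: [0.0, 0.1, 0.1]
width: 50.6
gripper_force: 63.7
```

Emit:
play_rows(deltas=[0,0,1,0,0,0,0,0,0,1,0,0,0,0,0,0,1,0,0,0,0])

```text
clock: 14.92
eef_pos: [556.2, 159.6, 177.8]
tool_rot: [3.14, -0.001, 1.571]
force: [-1.6, 0.6, 8.3]
width: 50.6
gripper_force: 64.4
```

Contact; release and rise.

Emit:
play_rows(deltas=[0,0,0,0,0,0,0.65,0,0,0,0,0,0,0.75,0,0,0,0,0,0,0.8,0,0,0,0,0,0,0.8,0,0,-15,0,0,0,0.8,0,0,-45,0,0,0,0.8,0,0,-90,0,0,0,0.8,0,0,-90,0,0,0,0.8])

```text
clock: 15.92
eef_pos: [558.1, 159.0, 270.6]
tool_rot: [3.134, -0.002, 1.571]
force: [-0.0, 0.7, -1.0]
width: 68.8
gripper_force: 0.0
```

```bash
python3 - <<'E'
from h import *
print(read_state()["eef_pos"])
im=get_image("top")[130:260,50:230];im2=get_image("scene")[60:230,250:480]
a=cv2.resize(im[:,:,::-1],(397*1,287),interpolation=3);b=cv2.resize(im2[:,:,::-1],(397,293),interpolation=3)
cv2.imwrite("pics/d3.png",np.vstack([a,b]))
E
```

```text
[558.11399436 159.04089146 270.6232922 ]
```

View pics/d3.png

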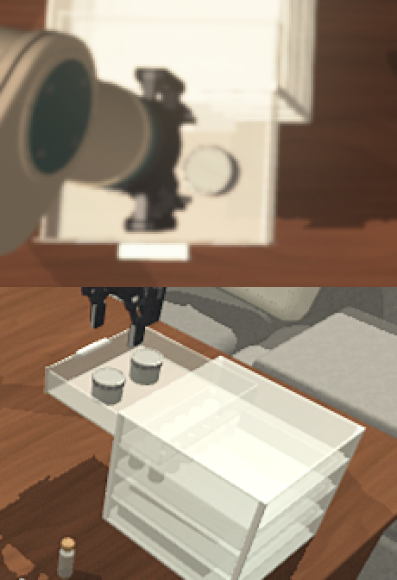

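Emit:
play_rows(deltas=[-55,-11,0,0,0,0,1,-110,-23,0,0,0,0,1,-165,-34,0,0,0,0,1,-220,-45,0,0,0,0,1,-275,-57,10,0,0,0,1,-325,-67,40,0,0,0,1,-370,-76,75,0,0,0,1,-415,-86,110,0,0,0,1,-445,-92,150,0,0,0,1,-445,-92,170,0,0,0,1])

```text
clock: 17.27
eef_pos: [460.6, -287.8, 93.6]
tool_rot: [-3.137, -0.0, 1.565]
force: [0.0, 0.4, 0.6]
width: 85.7
gripper_force: 0.0
```

Emit:
play_rows(deltas=[0,0,40,0,0,0,1,0,0,75,0,0,0,1,0,0,88,0,0,0,1,0,0,88,0,0,0,1,0,0,88,0,0,0,0,0,0,88,0,0,0,0,0,0,88,0,0,0,0,0,0,88,0,0,0,0])

```text
clock: 18.27
eef_pos: [464.0, -285.9, 9.8]
tool_rot: [3.14, 0.001, 1.571]
force: [-1.9, 0.7, 6.1]
width: 50.7
gripper_force: 61.7
```

Emit:
play_rows(deltas=[0,0,-20,0,0,0,0,0,0,-60,0,0,0,0,0,0,-105,0,0,0,0,0,0,-150,0,0,0,0,0,0,-195,0,0,0,0,0,0,-240,0,0,0,0,0,0,-280,0,0,0,0,0,0,-310,0,0,0,0,0,0,-320,0,0,0,0,0,0,-320,0,0,0,0])

```text
clock: 19.52
eef_pos: [463.4, -285.0, 328.0]
tool_rot: [3.141, -0.001, 1.571]
force: [0.4, 0.5, -4.8]
width: 50.8
gripper_force: 63.7
```

Emit:
play_rows(deltas=[0,0,0,0,0,0,0,0,0,0,0,0,0,0,0,0,0,0,0,0,0,0,0,0,0,0,0,0])

```text
clock: 20.02
eef_pos: [463.5, -285.5, 328.0]
tool_rot: [-3.141, -0.0, 1.571]
force: [1.4, 0.1, -4.0]
width: 50.6
gripper_force: 63.7
```

```bash
python3 weigh.py; python3 - <<'E'
from h import *
print(np.abs(read_state()["qd"]).max())
a,b=[cv2.resize(get_image(n)[:,:,::-1],(400,300)) for n in("top","scene")]
cv2.imwrite("pics/e.png",np.hstack([a,b]))
E
```

```text
20.525 F [ 0.04  0.13 -4.06] [0.43 0.46 0.48] tau [ 0.000e+00 -4.222e+01  9.440e+00 -2.049e+01  2.000e-02 -0.000e+00
  0.000e+00] [ 463.6 -285.5  328.3] 50.208231539258264 63.65123391151428
0.0015319038312615833
```

View pics/e.png

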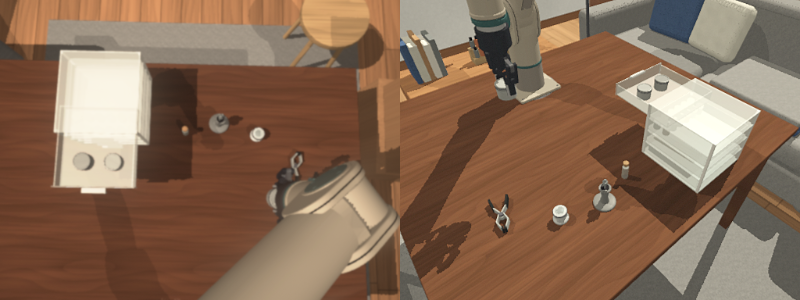

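The third tin weighs about 4.1 N, against 1.4 N and 1.7 N for the other two. It is held upright and still with its centre at about 340 mm. The two light tins stand in the drawer, and the vial, stand, loupe and clamp have not moved.

```bash
python3 -c "from cell import *;print(finish_job())"
```

```text
the job is handed in; nothing more can be done
None
```

The job is handed in: the two lighter tins (about 1.4 N and 1.7 N) stand upright in the open top drawer, the heaviest (about 4.1 N) is held upright and still about 340 mm above the table, and the vial, stand, loupe and clamp look undisturbed in the last pictures; no verdict came back.

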